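# Lay out the woodcarver's display

### The job

Lay out the five carved pieces on the dark display board: the taller bud finial upright on the middle of the round pedestal, the casket on the middle of the oblong plinth with its long side along the plinth's, the shorter bud finial upright on the middle of the casket's lid, the medallion lying face up on the board midway between pedestal and plinth, and the hand stamp standing on the board straight in front of the round pedestal (on the robot's side), a finger's width (about 20 mm) clear of it. Let no piece fall over on the way, and leave the mallet and the gouge where they lie.

Things in the scene. Friction and masses are not known exactly. Their poses are not given: they have to be found in the camera images.
- board: Fixed thin dark wooden board on the bench, 180 (x) by 480 (y) by 8 mm. Origin: centre of its underside; x points to its back, away from the robot, y along its length to the left; turned up to 0.15 rad. Pedestal and plinth stand fixed on it at x = 30, y = +160 and -160 mm (either may be the left one), so midway between them is x = 30 mm, y = 0.
- pedestal: Fixed low round light-wood pedestal standing on the board, 90 mm across, 24 mm high (its flat top is 32 mm above the bench). Origin: centre of its underside; axes parallel to the board's (its -x side is the front, towards the board's front edge and the robot).
- plinth: Fixed low oblong light-wood plinth standing on the board, 80 (x) by 150 (y) by 24 mm high (its flat top is 32 mm above the bench). Origin: centre of its underside; axes parallel to the board's.
- casket: Loose oblong carved wooden casket, closed (the lid does not open), flat top: 52 (x) by 84 (y) by 40 mm high, about 160 g; pick it across its 52 mm width. Origin: centre of its underside, z up.
- tall_bud: Loose turned wooden lotus-bud finial, the larger of two, standing upright on its foot: 95 mm high, foot 52 mm across, straight belly 44 mm across from 36 to 64 mm above its underside, tapering to a tip; about 90 g. Origin: centre of its underside, z up.
- short_bud: Loose turned wooden lotus-bud finial, the smaller of two, standing upright on its foot: 62 mm high, foot 36 mm across, straight belly 32 mm across from 24 to 44 mm above its underside, tapering to a tip; about 50 g. Origin: centre of its underside, z up.
- roundel: Loose flat round wooden medallion lying face up (flower carved on its top): 56 mm across, 20 mm thick, about 50 g. Origin: centre of its underside, z up.
- stamp: Loose wooden hand stamp: block 36 by 36 by 24 mm high with an upright round knob above it, 26 mm across, from 30 to 52 mm above the underside; about 70 g. Pick it by the knob. Origin: centre of its underside, z up.
- mallet: Loose bystander: carver's mallet lying at the robot's left, roughly along x, 255 mm long, head (55 by 90 by 46 mm, dark wood) at its far end. Origin: underside, near its middle. Leave alone.
- gouge: Loose bystander: carving gouge lying at the robot's right, roughly along x, 220 mm long, 24 mm octagonal wooden handle, steel blade at its far end. Origin: underside, near its middle. Leave alone.
There are look-alikes about, which are no part of the job. Leave any purple or turquoise look-alike of the tall_bud alone.

How it is judged:
By the outcome, as a careful person would: the job done as asked, in the order asked, and still so for the second after the job is handed in, with the robot touching nothing.
It also fails if it takes over 131 s, if anything falls off the work surface, if the arm or the gripper's body presses on something with over 40 N, if the wrist force passes 120 N, or if a joint passes its speed limit or range.

### The arm

A 6-joint arm with a two-finger parallel gripper is mounted at the origin on the work surface. World frame = base frame: x ahead of the robot, y to its left, z up, the work surface at z = 0. Lengths are in m, angles in rad, forces in N, time in s.
With the tool pointing down it reaches from about 0.325 to 0.775 m from the base axis. Payload 5.5 kg.
Tool frame: the origin (TCP) lies on the centre line of the jaws, within the pads' length; the fingertips stand manip.finger_overhang ahead of it and the grasp point (between the pads) lies 2 mm behind it (manip.finger_overhang is the distance from the TCP to the fingertips, in m); z points along the fingers, y is the line along which they close (so a half turn about z gives the same grasp; the last joint's range is limited). The gripper opens to 88 mm and grips with 3 to 60 N. Pads are 20 mm wide; open, the fingers measure 115 mm over their backs; the gripper's body (75 mm by 178 mm) begins 61 mm behind the grasp point.
Start: joints at [1.194, 0.091, 1.231, -0, 1.82, -0.057], TCP at [0.189, 0.57, 0.24] pointing down, gripper open.
Joint ranges: [-2.87, 2.87], [-0.86, 2.18], [0.17, 2.46], [-1.51, 4.65], [0.06, 2.69], [-2.65, 2.65]. Speed limits (rad/s): [2.57, 2.57, 3.01, 3.14, 3.14, 3.14].

### API

Orientations are given as a unit quaternion [w, x, y, z].
In Python, from plant import manip gives the robot as it stands. The module is installed in compiled form; this text tells all that it offers.
- The arm moves only by the shell command python3 -m handwheel 'ROWS' [FORCE]. ROWS is JSON, one flat list of numbers, 5 for each row, row after row: the shift along the world's x, y, z normalised to -1 to 1, where 1 is 20 mm, then the turn about the world's z normalised to -1 to 1, where 1 is 360 degrees, then the closure, from -1 (fully open) to 1 (shut). In form: [dx, dy, dz, yaw, gripper, dx, dy, dz, yaw, gripper, ...]. A call has 1 to 20 rows; each row shifts and turns the commanded pose from where the row before left it; what a row does not reach is not made up. A row lasts 1/8 s, in which the tool goes at most 62.5 mm and 10.7 degrees, less where a joint would pass 70% of its speed; a pose out of reach is approached as far as the arm can. A call with a number of a shift or a turn outside -1 to 1 is refused whole. A call with a gripper value outside its range is refused whole. The fingers move at their own pace and stop on an object; FORCE is the grip in N (left out, the last holds). Time passes only in rows, so rows that do not move let the fingers close. It gives the time, the measured TCP pose, the force, the opening and the grip force at its end, in the units of the state.
- manip.state(): the state, without advancing time (a new reading comes with each control period).
- manip.capture(name): name is "scene" or "top"; returns (picture, depth): 420x560x3 uint8, red, green, blue; 420x560 float32, m along the optical axis (not along the pixel's ray), 0 where there is no reading.
- manip.get_calibration(name): a dict with "K" (3x3 intrinsics, pixels), "xyz" and "attitude" of the camera in the world. Camera axes: x right, y down, z forward; pixel columns grow to the right and rows downward; lengths in m; the calibration is good to about 2 mm. A picture is of the moment at which its call begins. get_calibration takes no time and is no camera call.
- manip.close_job(): hands the job in; it is judged then, once.
Trained networks look in the newest picture that a camera, given by its name, has taken for a name from the list of things; names that differ only in an ending like _2 or _b are one class to them, and where a whole thing is asked for, a point or a joint stands for the part that bears it (a point fixed in the world has none). Each returns a list of dicts, best first, with "conf" (0 to 1); they miss things now and then, are a little off and sometimes report something else, mostly with a low value. They report only what shows in the picture. A call takes as long as a camera call. They do not tell look-alikes from the thing itself.
- manip.look_for(camera, label): "location" ([column, row] in pixels, amid what is visible of it).
The state is a dict: "clock": time; "joints": joint angles; "qd": joint speeds; "effort": joint torques, N m; "tcp_pos": TCP position; "ee_rot": TCP orientation; "ft_force": force on the tool from outside, world axes, zero at the start; "moment": the same for the moment, N m; "grip_width": finger opening in m; "grasp_force": force on a finger pad.
Only numpy, scipy, OpenCV 4.12 (cv2) and the standard library are available. Lean on these libraries where they do the work, as an engineer would, in place of code of your own. Each camera call takes 0.05 s, during which the arm holds its last target. There are 200 camera calls.

## Working session

There is one attempt and no reset: what is moved stays moved. The work goes in short steps, Python scripts to look and compute and a shell command to move; the robot and the scene stay as the last step left them, time stands still between calls to the robot, and variables do not carry over. Pictures are saved under pics/ and viewed, at most 14 in all, crops included, and the job is handed in when it is done.

```bash
mkdir -p pics
cat > h.py <<'E'
import numpy as np, cv2
from scipy.spatial.transform import Rotation as R
from plant import manip
def cap(n):
    im,d=manip.capture(n); c=manip.get_calibration(n)
    K=np.array(c["K"]); a=np.array(c["attitude"],float)
    M=a if a.shape==(3,3) else R.from_quat(a[[1,2,3,0]]).as_matrix()
    v,u=np.mgrid[:420,:560]
    P=np.stack([(u-K[0,2])/K[0,0]*d,(v-K[1,2])/K[1,1]*d,d],-1)@M.T+np.array(c["xyz"])
    P[d==0]=np.nan
    return im,d,P
def save(n,im,s=1):
    cv2.imwrite("pics/"+n,cv2.resize(im[...,::-1],None,fx=s,fy=s,interpolation=cv2.INTER_CUBIC))
E
python3 - <<'E'
from h import *
for n in ["scene","top"]:
    im,d,P=cap(n); save(n+"0.png",im,1.4); np.savez(n+"0.npz",im=im,P=P)
    print(n,manip.get_calibration(n))
    for l in ["board","pedestal","plinth","casket","tall_bud","short_bud","roundel","stamp","mallet","gouge"]:
        for r in manip.look_for(n,l):
            c,w=map(int,np.round(r["location"])); print(l,round(r["conf"],2),c,w,np.round(P[min(w,419),min(c,559)],3))
print(manip.state(),manip.finger_overhang)
E
```

```text
scene {'K': array([[398.01933962,   0.        , 279.65243405],
       [  0.        , 398.01933962, 208.34617955],
       [  0.        ,   0.        ,   1.        ]]), 'xyz': array([1.35954396, 0.21562645, 0.62529367]), 'attitude': array([-0.29243939,  0.52772988,  0.70538381, -0.37204039])}
board 0.59 260 245 [ 0.63  -0.028  0.007]
board 0.28 245 186 [ 0.408 -0.147  0.03 ]
pedestal 0.86 198 235 [ 0.666 -0.175  0.031]
plinth 0.95 332 263 [0.673 0.156 0.032]
casket 0.81 292 202 [0.459 0.009 0.036]
tall_bud 0.92 188 191 [ 0.503 -0.282  0.043]
tall_bud 0.85 168 180 [ 0.475 -0.359  0.05 ]
tall_bud 0.83 202 151 [ 0.294 -0.335  0.064]
tall_bud 0.79 226 170 [ 0.347 -0.232  0.039]
tall_bud 0.48 291 205 [0.463 0.007 0.028]
short_bud 0.47 344 206 [0.425 0.148 0.029]
roundel 0.66 402 209 [0.379 0.304 0.021]
stamp 0.59 246 184 [ 0.406 -0.145  0.037]
mallet 0.96 476 285 [0.67  0.455 0.047]
gouge 0.66 140 183 [ 0.464 -0.465  0.015]
top {'K': array([[405.07658902,   0.        , 281.52617024],
       [  0.        , 405.07658902, 204.91607324],
       [  0.        ,   0.        ,   1.        ]]), 'xyz
[... 793 characters left out ...]
  0.076]
{'clock': 1.1, 'joints': array([ 1.19429782e+00,  9.11009244e-02,  1.23071230e+00,  2.49439390e-06,
        1.81982373e+00, -5.66807221e-02]), 'qd': array([ 0.00100915, -0.00031467, -0.00150787, -0.0003189 ,  0.00058515,
        0.00059875]), 'effort': array([ 1.00120742e-03, -4.46212971e+01, -4.06505728e+01,  6.99422392e-02,
        1.95560069e-02, -5.94951621e-05]), 'tcp_pos': array([0.18862701, 0.56958127, 0.23962371]), 'ee_rot': array([-5.94066965e-06,  1.59227956e-01,  9.87241843e-01, -2.13733706e-05]), 'ft_force': array([ 0.18415646, -0.63489359,  0.75697895]), 'moment': array([-0.0136609 ,  0.02208409,  0.00838017]), 'grasp_force': 0.0, 'grip_width': 0.0875638693113404} 0.017
```

View pics/top0.png

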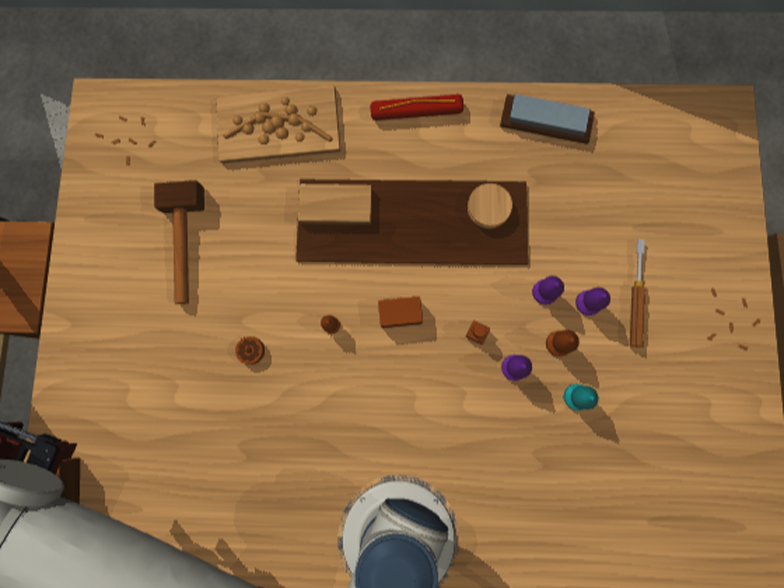

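View pics/scene0.png

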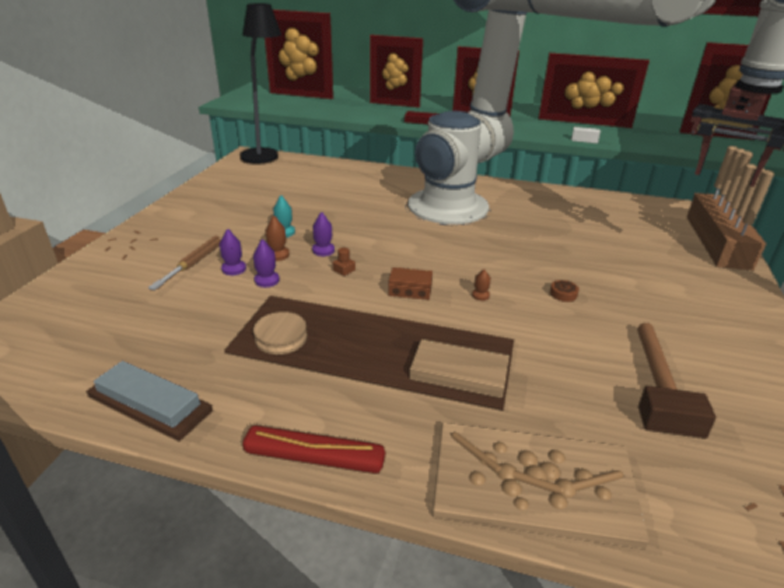

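The top view (pixels in the 784-wide picture) shows these candidates for the tall bud: brown (563,343), purple (548,290), (593,300) and (517,367), and turquoise (581,397). I choose the brown one. The short bud is at (330,324), casket (400,311), stamp (478,332) and medallion (250,350). The plinth is on the left at (335,203) and the pedestal on the right at (490,205).

```bash
cat >> h.py <<'E'
from scipy.optimize import least_squares
def circ(p,r):
    f=lambda q:np.hypot(p[:,0]-q[0],p[:,1]-q[1])-r
    s=least_squares(f,p[:,:2].mean(0),loss='soft_l1',f_scale=.001); return np.round(s.x,4),round(float(np.abs(f(s.x)).mean()),4)
def rect(p):
    (c,s,a)=cv2.minAreaRect((p[:,:2]*1000).astype(np.float32)); return np.round(c,1),np.round(s,1),round(a,1)
def near(P,x,y,r,z0,z1):
    return (np.hypot(P[...,0]-x,P[...,1]-y)<r)&(P[...,2]>z0)&(P[...,2]<z1)
E
cat > m.py <<'E'
from h import *
D={n:np.load(n+"0.npz") for n in ["top","scene"]}
for n,f in D.items():
    im,P=f["im"].astype(int),f["P"]; print("==",n)
    t=near(P,.45,.22,.05,-.02,.02);print("table z",np.median(P[t][:,2]))
    brown=(im[...,0]>im[...,2]*1.5)
    for nm,x,y,r,z0,z1,R_ in [("tall",.376,-.3,.04,.034,.066,.022),("tallfoot",.376,-.3,.045,.003,.012,.026),("short",.407,.137,.03,.022,.046,.016),("roundel",.36,.308,.04,.005,.017,.028),("knob",.393,-.152,.03,.032,.05,.013),("ped",.655,-.175,.06,.012,.03,.045)]:
        p=P[near(P,x,y,r,z0,z1)&brown]; print(nm,len(p),circ(p,R_) if len(p)>5 else "")
    for nm,x,y,r,z0,z1 in [("casket",.45,.006,.06,.036,.05),("plinth",.665,.145,.1,.028,.04),("pedtop",.655,-.175,.06,.029,.04),("stampblk",.4,-.15,.03,.019,.027),("roundeltop",.36,.308,.04,.017,.03)]:
        p=P[near(P,x,y,r,z0,z1)]; print(nm,len(p),rect(p),np.round(np.median(p[:,2]),4),np.round(p.mean(0),4))
    m=(im.sum(-1)<200)&(np.abs(P[...,2]-.008)<.008)&near(P,.62,-.02,.3,-.1,.1); p=P[m]; print("board",len(p),rect(p))
    b=near(P,.376,-.297,.12,.03,.12); print("around tall:")
im=D["top"]["im"]; save("crop1.png",im[180:300,330:480],4)
E
python3 m.py
```

```text
== top
table z -0.000302918883844816
tall 70 (array([ 0.3801, -0.3157]), 0.0008)
tallfoot 91 (array([ 0.3796, -0.3158]), 0.0059)
short 36 (array([0.4083, 0.145 ]), 0.0012)
roundel 50 (array([0.353 , 0.3061]), 0.0041)
knob 25 (array([ 0.3965, -0.1525]), 0.0026)
ped 216 (array([ 0.6606, -0.1757]), 0.012)
casket 535 (array([434.1,   4.5]), array([52. , 83.4]), 6.9) 0.0399 [0.4338 0.0042 0.0399]
plinth 1295 (array([658. , 145.2]), array([ 81. , 149.5]), 0.4) 0.0315 [0.6572 0.1451 0.0316]
pedtop 673 (array([ 658.7, -174.6]), array([87.6, 89.1]), 1.3) 0.0318 [ 0.6588 -0.1746  0.0319]
stampblk 87 (array([ 397.6, -150.9]), array([35.8, 35.3]), 63.1) 0.0233 [ 0.3953 -0.1485  0.0232]
roundeltop 279 (array([351.4, 305.8]), array([53.1, 54.5]), 1.5) 0.0204 [0.3519 0.3051 0.0207]
board 7624 (array([621. , -17.1]), array([517.3, 490.9]), 5.6)
around tall:
== scene
table z -0.0008722306651461897
tall 131 (array([ 0.3786, -0.3156]), 0.0015)
tallfoot 32 (array([ 0.3793, -0.3169]), 0.0021)
short 89 (array([0.4065, 0.1449]), 0.0013)
roundel 79 (array([0.3507, 0.3066]), 0.0012)
knob 54 (array([ 0.3973, -0.1511]), 0.0019)
ped 331 (array([ 0.6568, -0.176 ]), 0.0062)
casket 310 (array([434.4,   5.3]), array([57.3, 83.7]), 5.2) 0.0388 [0.4369 0.0057 0.0388]
plinth 1544 (array([658.7, 145.1]), array([ 83.5, 150.2]), 0.6) 0.0312 [0.6613 0.1467 0.0312]
pedtop 631 (array([ 659.7, -173.9]), array([89.3, 89. ]), 68.6) 0.031 [ 0.6612 -0.1739  0.0311]
stampblk 66 (array([ 399. , -152.3]), array([38.7, 37. ]), 67.3) 0.0225 [ 0.4049 -0.1488  0.0223]
roundeltop 163 (array([353.3, 306.3]), array([52.4, 55.1]), 65.4) 0.0199 [0.3548 0.3061 0.02  ]
board 6256 (array([654.4, -14.1]), array([505.4, 477.2]), 1.6)
around tall:
```

View pics/crop1.png

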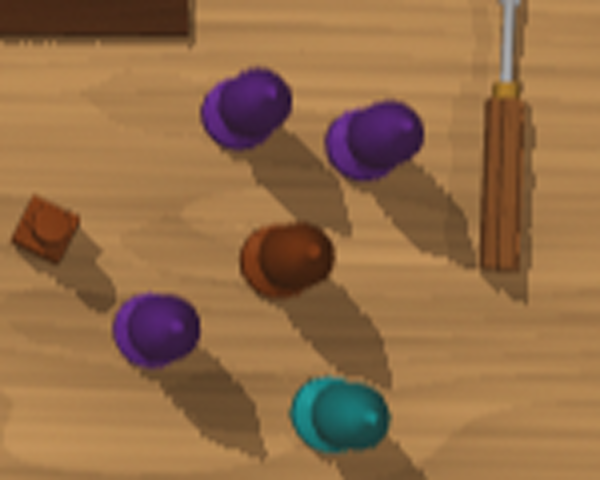

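The crop shows the brown finial alone at crop (290,260), with purple and turquoise copies around it, so the brown one it is. I'm moving to it now.

```bash
python3 -m handwheel '[0.95,-1,0,0,-1, 0.95,-1,0,0,-1, 0.95,-1,0,0,-1, 0.95,-1,0,0,-1, 0.95,-1,0,0,-1, 0.95,-1,0,0,-1, 0.95,-1,0,0,-1, 0.95,-1,0,0,-1, 0.95,-1,0,0,-1, 0.95,-1,0,0,-1, 0,-1,0,0,-1, 0,-1,0,0,-1, 0,-1,0,0,-1, 0,-1,0,0,-1, 0,-1,0,0,-1, 0,-1,0,0,-1, 0,-1,0,0,-1, 0,-1,0,0,-1, 0,-1,0,0,-1, 0,-1,0,0,-1]' 20
python3 -m handwheel '[0,-1,0,0,-1, 0,-1,0,0,-1, 0,-1,0,0,-1, 0,-1,0,0,-1, 0,-1,0,0,-1, 0,-1,0,0,-1, 0,-1,0,0,-1, 0,-1,0,0,-1, 0,-1,0,0,-1, 0,-1,0,0,-1, 0,-1,0,0,-1, 0,-1,0,0,-1, 0,-1,0,0,-1, 0,-1,0,0,-1, 0,-1,0,0,-1, 0,-1,0,0,-1, 0,-1,0,0,-1, 0,-1,0,0,-1, 0,-1,0,0,-1, 0,-1,0,0,-1]'
python3 -m handwheel '[0,-1,0,0,-1, 0,-1,0,0,-1, 0,-1,0,0,-1, 0,-1,0,0,-1, 0,-0.25,0,0,-1, 0,0,0,0,-1]'
```

```text
clock: 3.6
tcp_pos: [0.3784, 0.1683, 0.2397]
ee_rot: [0.0, 0.159, 0.987, 0.0]
ft_force: [1.5, -0.4, -0.6]
grip_width: 0.0877
grasp_force: 0.0
clock: 6.1
tcp_pos: [0.378, -0.2313, 0.2397]
ee_rot: [0.0, 0.159, 0.987, -0.0]
ft_force: [0.2, 0.1, -1.1]
grip_width: 0.0881
grasp_force: 0.0
clock: 6.85
tcp_pos: [0.3786, -0.3156, 0.2394]
ee_rot: [-0.0, 0.159, 0.987, 0.0]
ft_force: [0.0, 0.0, -0.4]
grip_width: 0.0874
grasp_force: 0.0
```

```bash
python3 -m handwheel '[0,0,-1,0,-1, 0,0,-1,0,-1, 0,0,-1,0,-1, 0,0,-1,0,-1, 0,0,-1,0,-1, 0,0,-1,0,-1, 0,0,-1,0,-1, 0,0,-1,0,-1, 0,0,-1,0,-1, 0,0,-0.2,0,-1, 0,0,0,0,-1, 0,0,0,0,1, 0,0,0,0,1, 0,0,0,0,1, 0,0,0,0,1, 0,0,0,0,1, 0,0,0,0,1]' 20
```

```text
clock: 8.98
tcp_pos: [0.3787, -0.3153, 0.0557]
ee_rot: [0.0, 0.159, 0.987, 0.0]
ft_force: [-0.7, 0.8, 1.0]
grip_width: 0.0437
grasp_force: 20.0
```

```bash
python3 -m handwheel '[0,0,1,0,1, 0,0,1,0,1, 0,0,1,0,1, 0,0,1,0,1, 0,0,1,0,1, 0,0,1,0,1, 0.9,0.45,0,0,1, 0.9,0.45,0,0,1, 0.9,0.45,0,0,1, 0.9,0.45,0,0,1, 0.9,0.45,0,0,1, 0.9,0.45,0,0,1, 0.9,0.45,0,0,1, 0.9,0.45,0,0,1, 0.9,0.45,0,0,1, 0.9,0.45,0,0,1, 0.9,0.45,0,0,1, 0.9,0.45,0,0,1]'
python3 -m handwheel '[0.9,0.45,0,0,1, 0.9,0.45,0,0,1, 0.9,0.45,0,0,1, 0.5,0.3,0,0,1, 0,0,0,0,1, 0,0,-1,0,1, 0,0,-1,0,1, 0,0,-1,0,1, 0,0,-0.8,0,1, 0,0,0,0,1]'
python3 - <<'E'
from h import *
im,d,P=cap("scene"); save("s1.png",im[140:300,100:300],4)
b=(im[...,0].astype(int)>im[...,2]*1.6)
for z0,z1,r in [(.075,.1,.022),(.04,.052,.026)]:
  p=P[near(P,.659,-.1743,.04,z0,z1)&b]; print(len(p),circ(p,r))
p=P[near(P,.659,-.174,.06,.029,.034)]; print(len(p),rect(p)); print(manip.state()["tcp_pos"])
E
```

```text
clock: 11.22
tcp_pos: [0.5958, -0.2068, 0.1756]
ee_rot: [-0.0, 0.159, 0.987, -0.0]
ft_force: [0.4, 0.4, -1.7]
grip_width: 0.0433
grasp_force: 20.0
clock: 12.48
tcp_pos: [0.6575, -0.1742, 0.097]
ee_rot: [-0.002, 0.159, 0.987, 0.0]
ft_force: [-0.4, -0.3, -1.3]
grip_width: 0.0439
grasp_force: 20.0
195 (array([ 0.6582, -0.1694]), 0.0038)
97 (array([ 0.6568, -0.1751]), 0.0012)
416 (array([ 663.8, -172.8]), array([81.2, 87.5]), 27.5)
[ 0.65819077 -0.17434008  0.09869592]
```

View pics/s1.png

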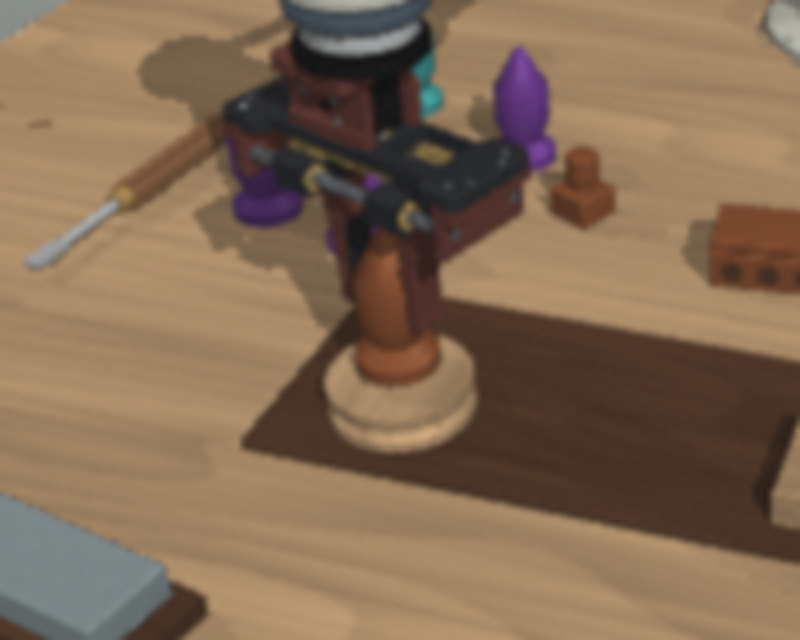

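The tall bud is upright in the jaws, just above the middle of the pedestal (crop (398,370)). I'll lower it 11 mm, release, and go up and over to the casket.

```bash
python3 -m handwheel '[0.05,0,-0.25,0,1, 0,0,-0.25,0,1, 0,0,-0.05,0,1, 0,0,0,0,1, 0,0,0,0,1]'
```

```text
clock: 13.15
tcp_pos: [0.6597, -0.1744, 0.0889]
ee_rot: [0.0, 0.159, 0.987, -0.0]
ft_force: [-0.1, -0.3, -1.6]
grip_width: 0.0439
grasp_force: 20.0
```

```bash
python3 -m handwheel '[0,0,-0.08,0,1, 0,0,0,0,1, 0,0,0,0,-0.2, 0,0,0,0,-0.4, 0,0,0,0,-1, 0,0,0,0,-1]'
python3 -m handwheel '[0,0,0.5,0,-1, 0,0,1,0,-1, 0,0,1,0,-1, 0,0,1,0,-1, 0,0,1,0,-1, -0.94,0.75,0,-0.0226,-1, -0.94,0.75,0,-0.0226,-1, -0.94,0.75,0,-0.0226,-1, -0.94,0.75,0,-0.0226,-1, -0.94,0.75,0,-0.0226,-1, -0.94,0.75,0,-0.0226,-1, -0.94,0.75,0,-0.0226,-1, -0.94,0.75,0,-0.0226,-1, -0.94,0.75,0,0,-1, -0.94,0.75,0,0,-1, -0.94,0.75,0,0,-1, -0.94,0.75,0,0,-1, 0,0,0,0,-1]'
python3 - <<'E'
from h import *
im,d,P=cap("scene");b=(im[...,0].astype(int)>im[...,2]*1.6)
for z0,z1,r in [(.069,.095,.022)]:
  p=P[near(P,.659,-.1743,.04,z0,z1)&b]; print(len(p),circ(p,r))
p=P[near(P,.659,-.174,.05,.1,.2)];print(p[:,2].max())
a=2*np.degrees(np.arctan2(*manip.state()["ee_rot"][[2,1]]))-90; print("closing",a)
E
```

```text
clock: 13.9
tcp_pos: [0.6596, -0.1744, 0.0869]
ee_rot: [-0.0, 0.159, 0.987, -0.0]
ft_force: [0.5, 0.1, 0.5]
grip_width: 0.0781
grasp_force: 0.0
clock: 16.15
tcp_pos: [0.4338, 0.0061, 0.1784]
ee_rot: [0.001, 0.665, 0.747, 0.001]
ft_force: [0.3, 0.5, 0.2]
grip_width: 0.0879
grasp_force: 0.0
171 (array([ 0.6595, -0.1754]), 0.0008)
0.12648257550446568
closing 6.640700858335762
```

```bash
python3 -m handwheel '[0,0,-1,0,-1, 0,0,-1,0,-1, 0,0,-1,0,-1, 0,0,-1,0,-1, 0,0,-1,0,-1, 0,0,-1,0,-1, 0,0,-1,0,-1, 0,0,-0.4,0,-1, 0,0,0,0,-1, 0,0,0,0,1, 0,0,0,0,1, 0,0,0,0,1, 0,0,0,0,1, 0,0,0,0,1]' 25
python3 -m handwheel '[0,0,1,0,1, 0,0,1,0,1, 0,0,1,0,1, 0,0,1,0,1, 0,0,0,0,1]'
```

```text
clock: 17.95
tcp_pos: [0.434, 0.0056, 0.0293]
ee_rot: [0.0, 0.665, 0.747, 0.0]
ft_force: [-1.4, -0.5, 2.9]
grip_width: 0.0517
grasp_force: 25.0
clock: 18.58
tcp_pos: [0.4349, 0.0056, 0.1107]
ee_rot: [0.001, 0.665, 0.747, 0.001]
ft_force: [0.4, -0.7, -1.9]
grip_width: 0.0516
grasp_force: 25.0
```

Run:
```python
from h import *
im,d,P=cap("scene"); save("s2.png",im[150:250,220:380],5)
p=P[near(P,.434,.006,.07,.085,.125)]; print(p[:,2].max(),rect(p))
p=P[near(P,.434,.006,.05,.06,.115)];print(rect(p),p[:,2].min(),p[:,1].min(),p[:,1].max())
```

```text
0.12495416217925948 (array([443.3,   5.9]), array([61.7, 86. ]), 9.8)
(array([454.6,  16.7]), array([41.8, 94.2]), 34.2) 0.07978634169466592 -0.03400458045427951 0.049338323467005174
```

View pics/s2.png

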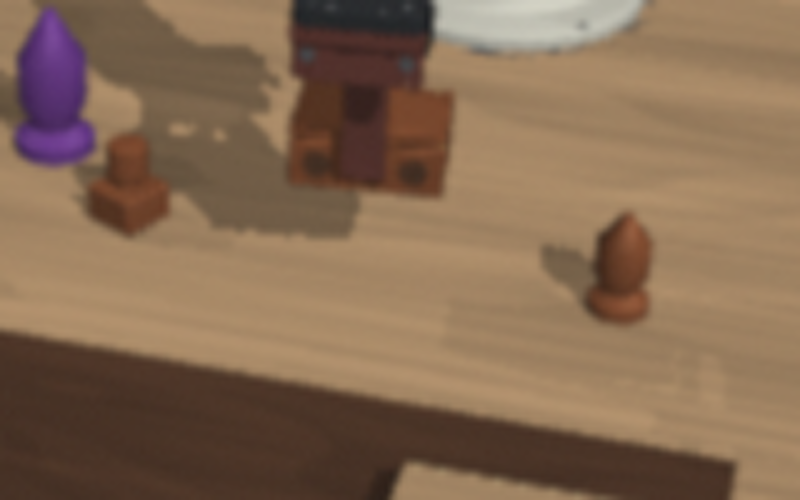

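The casket is level in the jaws at crop (370,140). The short bud is clear of it at (620,270). I'll carry the casket to the plinth.

```bash
python3 -m handwheel '[0.93,0.585,0,-0.0085,1, 0.93,0.585,0,-0.0085,1, 0.93,0.585,0,0,1, 0.93,0.585,0,0,1, 0.93,0.585,0,0,1, 0.93,0.585,0,0,1, 0.93,0.585,0,0,1, 0.93,0.585,0,0,1, 0.93,0.585,0,0,1, 0.93,0.585,0,0,1, 0.93,0.585,0,0,1, 0.93,0.585,0,0,1, 0,0,0,0,1, 0,0,-1,0,1, 0,0,-1,0,1, 0,0,0,0,1, 0,0,0,0,1]'
python3 - <<'E'
from h import *
im,d,P=cap("top"); np.savez("t3.npz",P=P,im=im)
im,d,P=cap("scene"); np.savez("s3.npz",P=P,im=im)
save("s3.png",im[180:320,250:410],5)
s=manip.state();print(s["tcp_pos"],2*np.degrees(np.arctan2(*s["ee_rot"][[2,1]]))-90)
b=(im[...,0].astype(int)>im[...,2]*2)
p=P[near(P,.66,.145,.07,.045,.09)&b&(P[...,0]>.675)];print(len(p),np.percentile(p[:,1],[1,99]), np.polyfit(p[:,1],p[:,0],1),p[:,2].min())
E
```

```text
clock: 20.75
tcp_pos: [0.657, 0.1458, 0.0689]
ee_rot: [-0.0, 0.704, 0.71, -0.0]
ft_force: [-0.7, -0.0, -1.1]
grip_width: 0.0519
grasp_force: 25.0
[0.65763837 0.14597142 0.07012649] 0.4635438433098926
381 [0.10561528 0.18660169] [-0.00463085  0.68363339] 0.045093089334778735
```

View pics/s3.png

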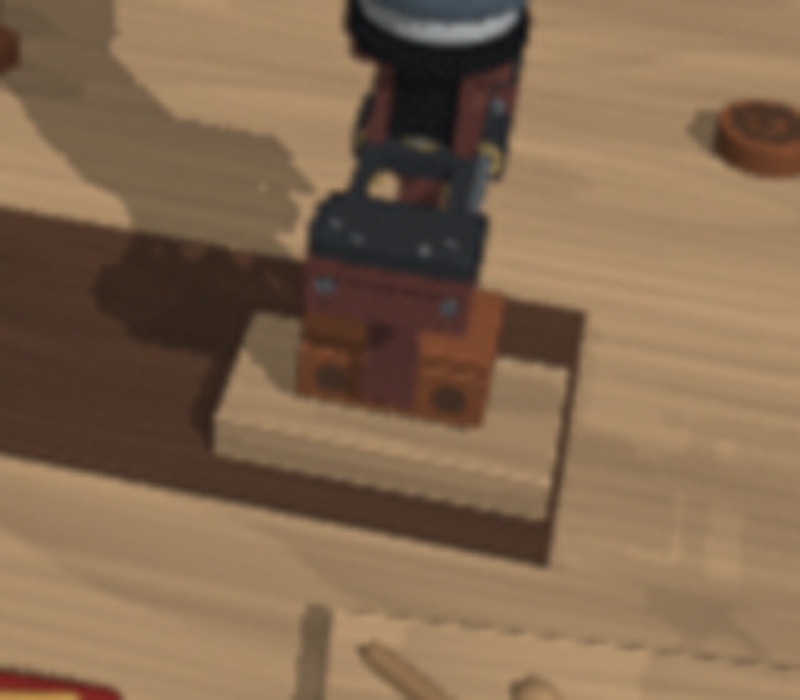

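The casket hovers level over the plinth, aligned and centred (crop (395,360)). Next: lower it, release, go to the short bud and grip it.

```bash
python3 -m handwheel '[0.03,-0.02,-0.25,0,1, 0,0,-0.2,0,1, 0,0,-0.04,0,1, 0,0,0,0,1, 0,0,0,0,-0.1, 0,0,0,0,-0.5, 0,0,0,0,-1, 0,0,0,0,-1]'
python3 -m handwheel '[0,0,0.5,0,-1, 0,0,1,0,-1, 0,0,1,0,-1, 0,0,1,0,-1, -1,0,0,0,-1, -1,0,0,0,-1, -1,0,0,0,-1, -1,0,0,0,-1, -1,0,0,0,-1, -1,0,0,0,-1, -1,0,0,0,-1, -1,0,0,0,-1, -1,0,0,0,-1, -1,0,0,0,-1, -1,0,0,0,-1, -1,0,0,0,-1, -0.55,0,0,0,-1, 0,0,0,0,-1]'
python3 - <<'E'
from h import *
for n in ["top","scene"]:
  im,d,P=cap(n)
  p=P[near(P,.659,.1455,.06,.066,.08)]; print(n,len(p),rect(p),p[:,:2].mean(0),np.median(p[:,2]))
E
```

```text
clock: 21.85
tcp_pos: [0.6578, 0.1456, 0.0589]
ee_rot: [-0.0, 0.704, 0.71, -0.0]
ft_force: [0.2, -0.3, -1.1]
grip_width: 0.0785
grasp_force: 0.0
clock: 24.1
tcp_pos: [0.4069, 0.1457, 0.1302]
ee_rot: [0.0, 0.704, 0.71, 0.001]
ft_force: [0.4, -0.5, -0.6]
grip_width: 0.0873
grasp_force: 0.0
top 538 (array([657.9, 144.6]), array([51.9, 84.7]), 1.3) [0.65765535 0.14331186] 0.07138557898655828
scene 603 (array([658.9, 144.6]), array([55.5, 84.1]), 0.8) [0.66237481 0.14544504] 0.07113044747814745
```

```bash
python3 -m handwheel '[0.02,-0.03,-1,0,-1, 0,0,-1,0,-1, 0,0,-1,0,-1, 0,0,-1,0,-1, 0,0,-0.5,0,-1, 0,0,0,0,-1, 0,0,0,0,1, 0,0,0,0,1, 0,0,0,0,1, 0,0,0,0,1, 0,0,0,0,1, 0,0,0,0,1]' 15
```

```text
clock: 25.7
tcp_pos: [0.4072, 0.145, 0.0392]
ee_rot: [-0.0, 0.704, 0.71, -0.0]
ft_force: [0.2, 0.2, -0.1]
grip_width: 0.0317
grasp_force: 15.3
```

```bash
python3 -m handwheel '[0,0,1,0,1, 0,0,1,0,1, 0,0,1,0,1, 0,0,1,0,1, 0,0,1,0,1, 0.97,0,0,0,1, 0.97,0,0,0,1, 0.97,0,0,0,1, 0.97,0,0,0,1, 0.97,0,0,0,1, 0.97,0,0,0,1, 0.97,0,0,0,1, 0.97,0,0,0,1, 0.97,0,0,0,1, 0.97,0,0,0,1, 0.97,0,0,0,1, 0.97,0,0,0,1, 0.93,0,0,0,1, 0,0,0,0,1, 0,0,-0.8,0,1]'
python3 -m handwheel '[0,0,0,0,1, 0,0,0,0,1]'
python3 - <<'E'
from h import *
im,d,P=cap("scene"); b=(im[...,0].astype(int)>im[...,2]*1.9)
save("s4.png",im[170:310,260:400],5)
print(manip.state()["tcp_pos"])
for z0,z1,r in [(.078,.092,.018),(.105,.125,.016)]:
  p=P[near(P,.659,.145,.022,z0,z1)&b]; print(len(p),circ(p,r),p[:,:2].mean(0),np.percentile(p[:,1],[2,98]))
E
```

```text
clock: 28.2
tcp_pos: [0.6591, 0.1452, 0.1245]
ee_rot: [0.001, 0.704, 0.71, 0.001]
ft_force: [0.2, 0.9, -0.5]
grip_width: 0.0317
grasp_force: 15.0
clock: 28.45
tcp_pos: [0.658, 0.145, 0.1229]
ee_rot: [-0.0, 0.704, 0.71, -0.0]
ft_force: [-0.2, 0.0, -0.8]
grip_width: 0.0315
grasp_force: 15.0
[0.65832735 0.14509371 0.12348068]
64 (array([0.6571, 0.1448]), 0.001) [0.670337   0.14678845] [0.12941841 0.16208028]
22 (array([0.6636, 0.1427]), 0.001) [0.66786524 0.15698476] [0.14748665 0.16031668]
```

View pics/s4.png

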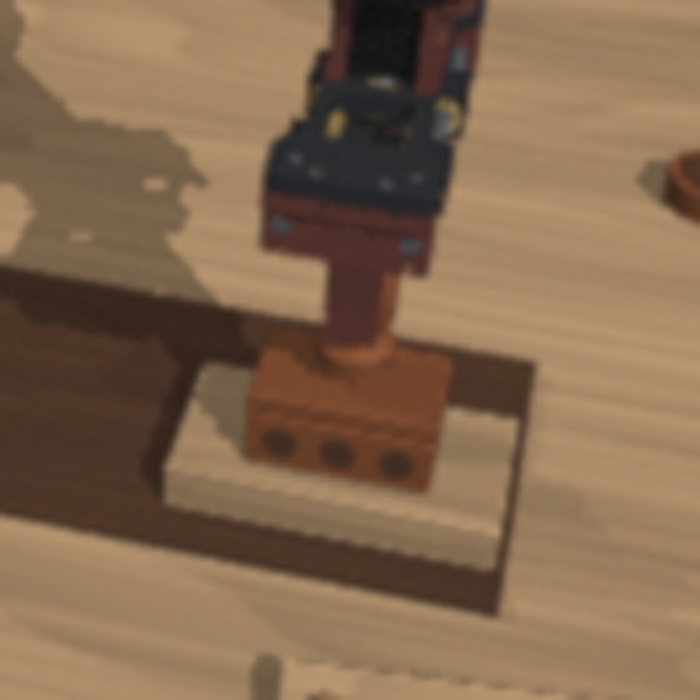

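The short bud hangs upright over the middle of the casket's lid (crop (355,345)). Lowering it now.

```bash
python3 -m handwheel '[0,0,-0.25,0,1, 0,0,-0.25,0,1, 0,0,-0.12,0,1, 0,0,0,0,1, 0,0,0,0,1]'
```

```text
clock: 29.12
tcp_pos: [0.6586, 0.145, 0.1113]
ee_rot: [0.0, 0.704, 0.71, 0.0]
ft_force: [-2.7, 0.2, 4.0]
grip_width: 0.0317
grasp_force: 15.0
```

```bash
python3 -m handwheel '[0,0,0,0,0.2, 0,0,0,0,0, 0,0,0,0,-0.4, 0,0,0,0,-1, 0,0,0,0,-1, 0,0,0.5,0,-1, 0,0,1,0,-1, 0,0,1,0,-1, 0,0,1,0,-1]'
python3 -m handwheel '[-0.96,0.5,0,0,-1, -0.96,0.5,0,0,-1, -0.96,0.5,0,0,-1, -0.96,0.5,0,0,-1, -0.96,0.5,0,0,-1, -0.96,0.5,0,0,-1, -0.96,0.5,0,0,-1, -0.96,0.5,0,0,-1, -0.96,0.5,0,0,-1, -0.96,0.5,0,0,-1, -0.96,0.5,0,0,-1, -0.96,0.5,0,0,-1, -0.96,0.5,0,0,-1, -0.96,0.5,0,0,-1, -0.96,0.5,0,0,-1, -0.9,0.55,0,0,-1, 0,0,0,0,-1]'
python3 - <<'E'
from h import *
print(manip.state()["tcp_pos"])
for n in ["top","scene"]:
  im,d,P=cap(n); b=(im[...,0].astype(int)>im[...,2]*1.9)
  p=P[near(P,.659,.145,.03,.096,.114)]; print(n,len(p),circ(p,.016))
  p=P[near(P,.659,.145,.03,.08,.2)]; print(p[:,2].max())
E
```

```text
clock: 30.25
tcp_pos: [0.659, 0.145, 0.1835]
ee_rot: [0.001, 0.704, 0.71, 0.001]
ft_force: [-0.5, -0.7, -0.1]
grip_width: 0.088
grasp_force: 0.0
clock: 32.38
tcp_pos: [0.3514, 0.3068, 0.181]
ee_rot: [0.0, 0.703, 0.711, 0.0]
ft_force: [0.3, 0.3, 0.6]
grip_width: 0.0877
grasp_force: 0.0
[0.35141066 0.3067617  0.18104782]
top 29 (array([0.66  , 0.1451]), 0.0004)
0.13671322903234162
scene 102 (array([0.6584, 0.1451]), 0.0008)
0.13346610996562303
```

The short bud stands on the lid, and the jaws are above the medallion. I'll descend from z 0.181 to 0.020 and grip.

```bash
python3 -m handwheel '[0.05,-0.04,-1,0,-1, 0,0,-1,0,-1, 0,0,-1,0,-1, 0,0,-1,0,-1, 0,0,-1,0,-1, 0,0,-1,0,-1, 0,0,-1,0,-1, 0,0,-1,0,-1, 0,0,0,0,-1, 0,0,0,0,1, 0,0,0,0,1, 0,0,0,0,1, 0,0,0,0,1, 0,0,0,0,1]' 15
```

```text
clock: 34.22
tcp_pos: [0.3537, 0.3053, 0.0212]
ee_rot: [-0.0, 0.704, 0.71, 0.0]
ft_force: [-2.1, 0.3, 2.3]
grip_width: 0.0555
grasp_force: 15.0
```

```bash
python3 -m handwheel '[0,0,1,0,1, 0,0,1,0,1, 0,0,1,0,1, 0,0,1,0,1, 0.955,-1,0,0,1, 0.955,-1,0,0,1, 0.955,-1,0,0,1, 0.955,-1,0,0,1, 0.955,-1,0,0,1, 0.955,-1,0,0,1, 0.955,-1,0,0,1, 0.955,-1,0,0,1, 0.955,-1,0,0,1, 0.955,-1,0,0,1, 0.955,-1,0,0,1, 0.955,-1,0,0,1, 0.955,-1,0,0,1, 0.955,-1,0,0,1, 0.955,-1,0,0,1, 0.955,-1,0,0,1]'
python3 -m handwheel '[0,0,-1,0,1, 0,0,-1,0,1, 0,0,-0.8,0,1, 0,0,0,0,1, 0,0,0,0,1]'
python3 - <<'E'
from h import *
im,d,P=cap("scene"); save("s5.png",im[160:320,190:390],4)
print(manip.state()["tcp_pos"])
for n in ["top","scene"]:
  im,d,P=cap(n); b=(im[...,0].astype(int)>im[...,2]*1.9)
  p=P[near(P,.659,-.0146,.04,.018,.045)&b]; print(n,len(p),circ(p,.028),rect(p),p[:,2].max())
E
```

```text
clock: 36.72
tcp_pos: [0.6598, -0.0155, 0.1008]
ee_rot: [-0.0, 0.704, 0.71, -0.0]
ft_force: [-0.4, -0.1, -1.4]
grip_width: 0.0559
grasp_force: 15.0
clock: 37.35
tcp_pos: [0.6593, -0.0144, 0.0453]
ee_rot: [0.0, 0.704, 0.71, 0.0]
ft_force: [-0.3, -0.4, 0.9]
grip_width: 0.0556
grasp_force: 15.0
[ 0.65965927 -0.01453238  0.0459393 ]h.py:17: RuntimeWarning: Mean of empty slice.
  s=least_squares(f,p[:,:2].mean(0),loss='soft_l1',f_scale=.001); return np.round(s.x,4),round(float(np.abs(f(s.x)).mean()),4)
  ret = um.true_divide(
Traceback (most recent call last):
  File "h.py", line 17, in circ
    s=least_squares(f,p[:,:2].mean(0),loss='soft_l1',f_scale=.001); return np.round(s.x,4),round(float(np.abs(f(s.x)).mean()),4)
ValueError: Initial guess is outside of provided bounds
```

View pics/s5.png

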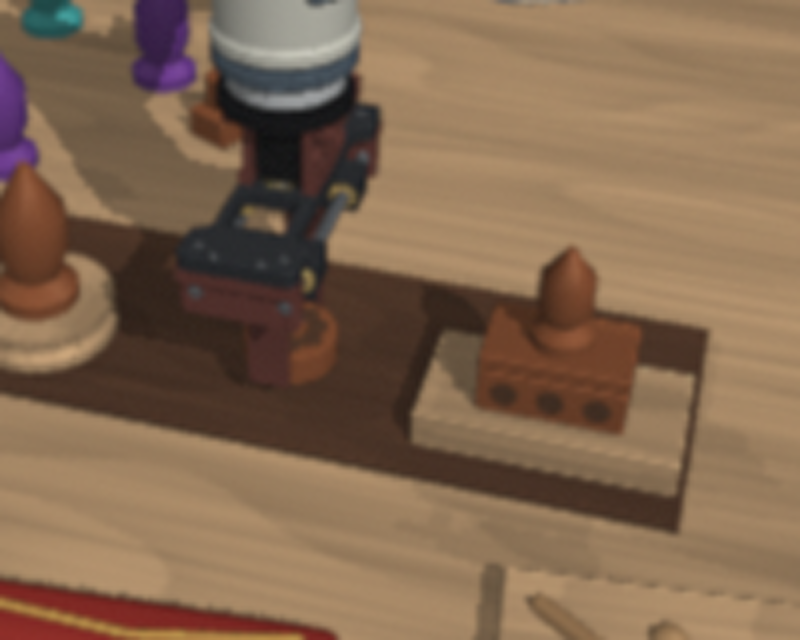

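The medallion is in the jaws between the pedestal and plinth (crop (290,340)). The casket, short bud and tall bud are standing. Lowering.

```bash
python3 -m handwheel '[0,0,-0.4,0,1, 0,0,-0.3,0,1, 0,0,-0.12,0,1, 0,0,0,0,1, 0,0,0,0,1]'
```

```text
clock: 38.08
tcp_pos: [0.659, -0.0148, 0.0291]
ee_rot: [-0.0, 0.704, 0.71, -0.0]
ft_force: [-4.1, 0.4, 5.7]
grip_width: 0.056
grasp_force: 15.0
```

```bash
python3 -m handwheel '[0,0,0,0,-0.2, 0,0,0,0,-0.4, 0,0,0,0,-1, 0,0,0,0,-1, 0,0,0.5,0,-1, 0,0,1,0,-1, 0,0,1,0,-1, 0,0,1,0,-1, 0,0,1,0,-1]'
python3 -m handwheel '[-0.93,-0.49,0,0.0256,-1, -0.93,-0.49,0,0.0256,-1, -0.93,-0.49,0,0.0256,-1, -0.93,-0.49,0,0.0256,-1, -0.93,-0.49,0,0.0256,-1, -0.93,-0.49,0,0.0256,-1, -0.93,-0.49,0,0.0256,-1, -0.93,-0.49,0,0,-1, -0.93,-0.49,0,0,-1, -0.93,-0.49,0,0,-1, -0.93,-0.49,0,0,-1, -0.93,-0.49,0,0,-1, -0.93,-0.49,0,0,-1, -0.93,-0.49,0,0,-1, 0,0,0,0,-1]'
python3 - <<'E'
from h import *
s=manip.state();print(s["tcp_pos"],2*np.degrees(np.arctan2(*s["ee_rot"][[2,1]]))-90)
for n in ["top","scene"]:
  im,d,P=cap(n); np.savez(n+"6.npz",im=im,P=P); b=(im[...,0].astype(int)>im[...,2]*1.9)
  p=P[near(P,.659,-.0146,.04,.018,.045)&b]; print(n,len(p),circ(p,.028),rect(p),p[:,2].max())
  p=P[near(P,.398,-.152,.03,.01,.06)&b]; print(n,len(p),p[:,:2].mean(0), rect(p))
E
```

```text
clock: 39.2
tcp_pos: [0.6595, -0.0148, 0.1206]
ee_rot: [0.0, 0.704, 0.71, 0.0]
ft_force: [0.2, -0.3, 0.8]
grip_width: 0.0878
grasp_force: 0.0
clock: 41.08
tcp_pos: [0.3985, -0.1525, 0.1195]
ee_rot: [0.001, 0.217, 0.976, -0.0]
ft_force: [-0.2, -0.4, 0.2]
grip_width: 0.0872
grasp_force: 0.0
[ 0.39849258 -0.15252407  0.11954073] 64.88902410282805
top 291 (array([ 0.6617, -0.0133]), 0.009) (array([659.2, -14.9]), array([54. , 55.7]), 49.7) 0.03721392136083845
top 75 [ 0.38700849 -0.1460919 ] (array([ 387.5, -146.6]), array([34.8, 14.4]), 66.4)
scene 324 (array([ 0.6577, -0.014 ]), 0.0076) (array([660.2, -12.9]), array([54.6, 55.5]), 83.1) 0.03289566026555768
scene 178 [ 0.40535455 -0.14725293] (array([ 399.7, -150.5]), array([40.6, 35.9]), 65.0)
```

```bash
python3 -m handwheel '[-0.02,0.04,-1,0,-1, 0,0,-1,0,-1, 0,0,-1,0,-1, 0,0,-0.78,0,-1, 0,0,0,0,-1, 0,0,0,0,1, 0,0,0,0,1, 0,0,0,0,1, 0,0,0,0,1, 0,0,0,0,1, 0,0,0,0,1, 0,0,0,0,1]' 20
python3 -m handwheel '[0,0,1,0,1, 0,0,1,0,1, 0,0,1,0,1, 0,0,1,0,1, 0,0,0,0,1]'
python3 - <<'E'
from h import *
im,d,P=cap("scene"); save("s7.png",im[130:230,190:310],5)
E
```

```text
clock: 42.68
tcp_pos: [0.3984, -0.1512, 0.0428]
ee_rot: [-0.0, 0.217, 0.976, 0.0]
ft_force: [0.2, 0.4, 0.2]
grip_width: 0.0255
grasp_force: 20.0
clock: 43.3
tcp_pos: [0.3993, -0.1516, 0.1247]
ee_rot: [0.002, 0.217, 0.976, -0.0]
ft_force: [-0.4, 1.1, -1.4]
grip_width: 0.0254
grasp_force: 20.0
```

View pics/s7.png

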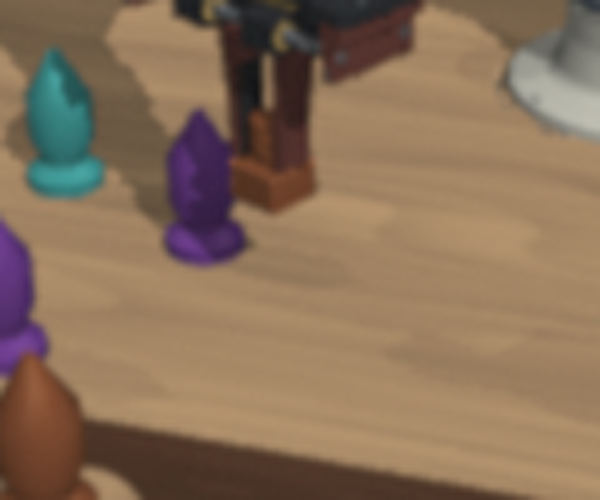

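The stamp is level in the jaws (crop (270,180)). Carrying it to the front of the pedestal and turning it square.

```bash
python3 -m handwheel '[0.88,-0.12,0,0.0236,1, 0.88,-0.12,0,0.0236,1, 0.88,-0.12,0,0.0236,1, 0.88,-0.12,0,0,1, 0.88,-0.12,0,0,1, 0.88,-0.12,0,0,1, 0.88,-0.12,0,0,1, 0.88,-0.12,0,0,1, 0.88,-0.12,0,0,1, 0.88,-0.1,0,0,1, 0,0,0,0,1, 0,0,-1,0,1, 0,0,-1,0,1, 0,0,-1,0,1, 0,0,0,0,1, 0,0,0,0,1]'
python3 - <<'E'
from h import *
s=manip.state();print(s["tcp_pos"],2*np.degrees(np.arctan2(*s["ee_rot"][[2,1]]))-90)
for n in ["top","scene"]:
  im,d,P=cap(n);b=(im[...,0].astype(int)>im[...,2]*1.9)
  p=P[near(P,.576,-.175,.03,.022,.046)&b]; print(n,len(p),rect(p) if len(p)>5 else "", p[:,2].max() if len(p) else "")
  if n=="scene": save("s8.png",im[150:290,130:290],5)
E
```

```text
clock: 45.35
tcp_pos: [0.5745, -0.1749, 0.0631]
ee_rot: [0.0, -0.004, 1.0, -0.0]
ft_force: [0.2, -0.4, 0.3]
grip_width: 0.0257
grasp_force: 20.0
[ 0.57450842 -0.17487928  0.06312116] 90.46474860534767
top 59 (array([ 560.4, -175.5]), array([10.8, 36.6]), 0.4) 0.04574713892677429
scene 137 (array([ 579.6, -172.4]), array([30.5, 35. ]), 11.1) 0.04593801453750734
```

View pics/s8.png

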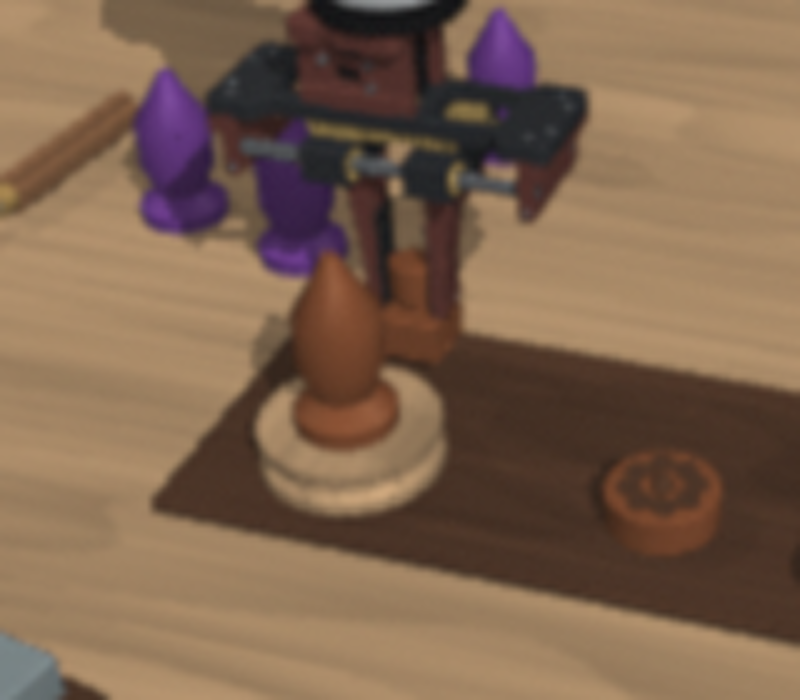

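The stamp is square and level behind the pedestal as seen from this camera (crop (415,330)), and the medallion lies face up at (662,500). Lowering the stamp.

```bash
python3 -m handwheel '[0.05,0,-0.3,0,1, 0,0,-0.25,0,1, 0,0,-0.08,0,1, 0,0,0,0,1, 0,0,0,0,1]'
```

```text
clock: 46.08
tcp_pos: [0.5755, -0.1747, 0.0507]
ee_rot: [0.0, -0.004, 1.0, 0.0]
ft_force: [-2.8, 1.5, 4.5]
grip_width: 0.0254
grasp_force: 20.0
```

```bash
python3 -m handwheel '[0,0,0,0,0.4, 0,0,0,0,0, 0,0,0,0,-0.5, 0,0,0,0,-0.5, 0,0,0.5,0,-0.5, 0,0,1,0,-0.5, 0,0,1,0,-0.5, 0,0,1,0,-0.5, 0,0,1,0,-0.5, 0,0,1,0,-0.5, -1,0,1,0,-0.5, -1,0,1,0,-0.5, -1,0,0,0,-0.5, -1,1,0,0,-0.5, -1,1,0,0,-0.5, -1,1,0,0,-0.5, -1,1,0,0,-0.5, -1,1,0,0,-0.5, 0,0,0,0,-0.5, 0,0,0,0,-0.5]'
python3 - <<'E'
from h import *
for n in ["top","scene"]:
  im,d,P=cap(n);b=(im[...,0].astype(int)>im[...,2]*1.7)
  for nm,x,y,r,z0,z1 in [("stamp",.576,-.175,.032,.018,.037),("ped",.659,-.175,.06,.029,.034),("rnd",.659,-.0146,.04,.018,.045),("casket",.659,.145,.06,.066,.08)]:
    p=P[near(P,x,y,r,z0,z1)&(b|(nm!="stamp"))]; 
    if len(p)>5:print(n,nm,len(p),rect(p),np.median(p[:,2]))
  p=P[near(P,.576,-.175,.025,.045,.07)];print("knob top",p[:,2].max(),circ(p,.013))
  p=P[near(P,.659,-.175,.04,.07,.094)];print("tall",circ(p,.022))
  save("f_"+n+".png",im,1.4)
E
```

```text
clock: 48.58
tcp_pos: [0.4159, -0.0752, 0.2007]
ee_rot: [0.0, -0.004, 1.0, -0.0]
ft_force: [-0.6, 0.7, 0.5]
grip_width: 0.0661
grasp_force: 0.0
top ped 313 (array([ 655.7, -173.1]), array([88.6, 81.6]), 68.9) 0.03147406835871802
top rnd 291 (array([659.3, -14.2]), array([53.8, 55.2]), 79.3) 0.027937934621540483
top casket 397 (array([658.2, 144.3]), array([50.9, 83.8]), 0.8) 0.07127724257773616
knob top 0.06249579865907906 (array([ 0.5721, -0.1741]), 0.0011)
tall (array([ 0.6612, -0.1755]), 0.0004)
scene stamp 130 (array([ 574.6, -175.1]), array([37.1, 38.5]), 88.9) 0.029304953933562583
scene ped 372 (array([ 664.1, -172.5]), array([83.5, 87.4]), 27.4) 0.03107295697432222
scene rnd 334 (array([659.7, -13.2]), array([57. , 52.4]), 18.7) 0.02723276946040537
scene casket 506 (array([660. , 144.7]), array([55.4, 84. ]), 0.7) 0.07131707581685065
knob top 0.06062045688374207 (array([ 0.574 , -0.1758]), 0.0028)
tall (array([ 0.6598, -0.1756]), 0.0009)
```

View pics/f_scene.png

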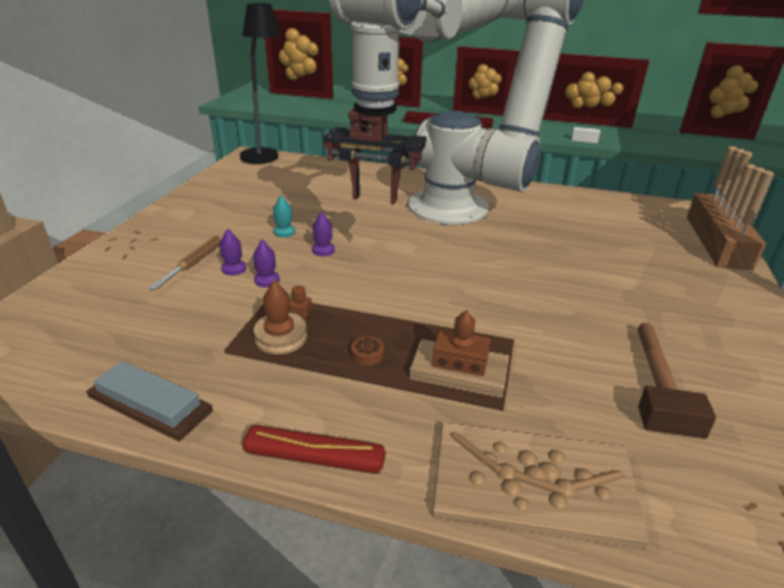

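View pics/f_top.png

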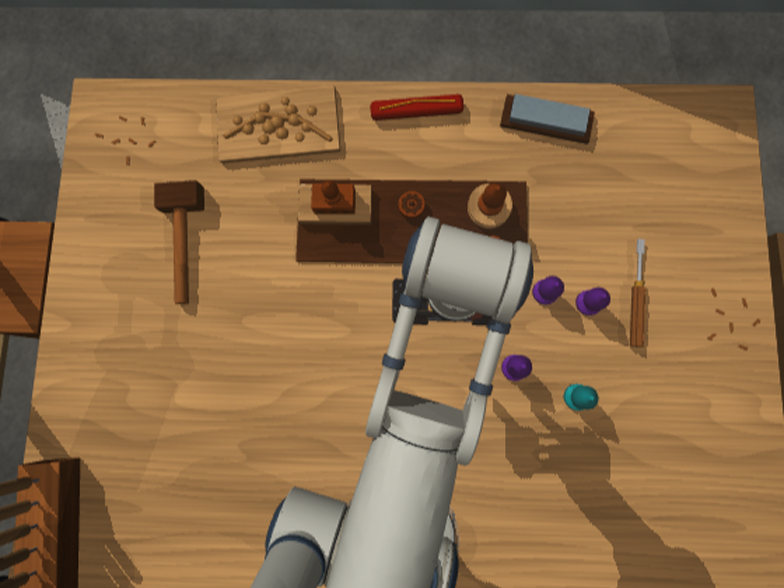

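All five pieces are in place: tall bud (278,310), stamp (300,300), medallion (368,348), and casket with short bud (462,345) in the scene view. The mallet, gouge and look-alikes have not moved.

```bash
python3 -c "
from plant import manip; print(manip.close_job())"
```

```text
the job is handed in; nothing more can be done
None
```

The job is handed in at about 49 s of the 131 s limit: all five pieces are in place and upright on the board, the stamp is about 21 mm clear of the pedestal, and the mallet, gouge and look-alikes were left alone.

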